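# Hang up the saw tools and lock the rack

## Robot

A 6-joint arm with a two-finger parallel gripper is mounted at the origin on the work surface. World frame = base frame: x ahead of the robot, y to its left, z up, the work surface at z = 0. Lengths are in m, angles in rad, forces in N, time in s.
With the tool pointing down it reaches from about 0.25 to 0.725 m from the base axis. Payload 4 kg.
Tool frame: the origin (TCP) lies at the very end of the fingers, on their centre line; the grasp point (between the pads) lies 19 mm behind it; z points along the fingers, y is the line along which they close (so a half turn about z gives the same grasp; the last joint's range is limited). The gripper opens to 85 mm and grips with 20 to 120 N. Pads are 22 mm wide; open, the fingers measure 114 mm over their backs; the gripper's body (76 mm by 85 mm) begins 54 mm behind the grasp point. The pads swing forward as they close: fully open they stand 13 mm farther back than shut.
Start: joints at [0, 0.241, 0.005, 1.335, 0, 1.571], TCP at [0.5, -0, 0.231] pointing down, gripper open.
Joint ranges: [-2.72, 2.72], [-1.05, 1.87], [-1.09, 1.28], [-1.99, 2.15], [-1.42, 1.44], [-3.14, 3.14]. Speed limits (rad/s): [2.79, 2.79, 3.14, 3.14, 3.14, 3.14].

## Interface

Orientations are given as a unit quaternion [x, y, z, w].
In Python, from workcell import * gives the robot as it stands. The module is installed in compiled form; this text tells all that it offers.
- The arm moves only by the tool send_rows, never from a script. Its argument "steps" is text: rows parted by semicolons, each of 7 numbers parted by spaces: the opening, from -1 (shut) to 1 (fully open), then the shift along the world's x, y, z in m, then the turn, a rotation vector about the world's x, y, z in rad. A call has exactly 5 rows; each row shifts and turns the commanded pose from where the row before left it; what a row does not reach is not made up. A row lasts 1/12 s, in which the tool goes at most 41.7 mm and 7.16 degrees, less where a joint would pass 70% of its speed; a pose out of reach is approached as far as the arm can. A call is refused whole if a number of a shift passes 0.0417 or a number of a turn 0.125, either way. A call with a gripper value outside its range is refused whole. The fingers move at their own pace and stop on an object; the grip force is fixed at half the most. Time passes only in rows, so rows that do not move let the fingers close, or fill a call up. It gives the time, the measured TCP pose, the force, the opening and the grip force at its end, in the units of the state.
- get_obs(): the state, without advancing time (a new reading comes with each control period).
- camera(name): name is "scene" or "side" or "wrist"; returns a dict with "frame" (420x560x3 uint8, red, green, blue), "range_z" (420x560 float32, m along the optical axis (not along the pixel's ray), 0 where there is no reading), "camera_matrix" (3x3 intrinsics, pixels), "k1" (the pictures are not rectified: a ray, as slopes to the right and down, at radius r is drawn at 1 + k1 r^2 times it, then the intrinsics apply), "extrinsics" (4x4, takes a point from world to camera coordinates); the wrist camera has in their place "T_tool_cam" (4x4, takes a point from camera to tool coordinates, whose origin is the TCP and whose axes are the flange's). Camera axes: x right, y down, z forward; pixel columns grow to the right and rows downward; lengths in m; the calibration is good to about 2 mm. A picture is of the moment at which its call begins: read the wrist's pose just before it.
- job_done(): hands the job in; it is judged then, once.
The state is a dict: "clock": time; "joint_pos": joint angles; "joint_vel": joint speeds; "tau": joint torques, N m; "eef_pos": TCP position; "tool_rot": TCP orientation; "ft_force": force on the tool from outside, world axes, zero at the start; "ft_torque": the same for the moment, N m; "grip_width": finger opening in m; "grasp_force": force on a finger pad.
Only numpy, scipy, OpenCV 4.12 (cv2) and the standard library are available. Lean on these libraries where they do the work, as an engineer would, in place of code of your own. Each camera call takes 0.05 s, during which the arm holds its last target. There are 200 camera calls.

## Task

Put the table saw's two tools away on the sloped rack: slide the keeper bar fully open by its red tab, hang the yellow push stick by its eye on the yellow peg and the blue-handled spanner by its ring on the blue peg so that each lies against the board, let go, and only then slide the keeper bar fully shut again so that it covers both pegs. Leave the other things on the bench standing and lying where they are.

Things in the scene. Friction and masses are not known exactly. Their poses are not given: they have to be found in the camera images.
- rack: Grey tool rack fixed to the bench, 291 mm deep (x), 270 wide (y), about 150 high to the keeper guide. Origin: centre of its underside; x to its high back, y to its left seen from the robot, z up. Its flat board rises 20 degrees towards +x, 310 mm up the slope, its surface starting at rack x -145.5, z 22 mm, behind an 18 mm lip. Painted outlines show where the tools hang.
- yellow_peg: Yellow round peg on the board, 8 mm diameter, 33 mm long with round tip, square to the board, 235 mm up the slope, on the rack's left half (rack y +65 mm). Origin: its foot on the board surface, on its axis; z along the peg out of the board (up and towards the robot), x straight up the slope, y to the rack's left.
- blue_peg: Blue round peg, the same as the yellow one, at rack y -65 mm; same frame: origin at its foot on the board surface, z out along the peg, x up the slope.
- keeper (a joint): Steel keeper bar sliding along the top of the board; m: 0 = shut (two 24 mm wide fingers lie centred 2 mm over the peg tips: nothing goes on or off), 0.056 = fully open (to rack +y; fingers beside the pegs). Fingers' top 39 mm off the board, reaching 27 mm downslope of the pegs. Friction 1.5 N, stays put, rigid stops. Starts shut or within 12 mm of it.
- keeper_tab (a point): Top centre of the keeper bar's red tab: 14 mm wide (rack y), 22 mm along the slope, 40 mm tall, standing square to the board and moving with the bar. It is 290 mm up the slope, its top 77 mm off the board (its foot 37 mm). Push it from its side.
- push_stick: Loose yellow plastic push stick, flat, 240 mm long, 36 mm wide in the body, 40 mm square at the eye end, 12 mm thick, about 0.1 kg. Starts lying flat. Origin: underside, about the centre of mass, where the straight 36 mm wide body is to be gripped; x points along it to the eye end, z up through the thickness.
- push_stick_eye (a point): Centre of the push stick's eye, a 22 mm through hole, 100 mm along +x from its origin, at half thickness (6 mm above the underside).
- spanner: Loose flat steel spanner with a blue handle, 214 mm long, handle 24 mm wide and 8 mm thick, 40 mm ring at one end, about 0.16 kg. Starts lying flat. Origin: underside, in the blue handle near the centre of mass (blue from -70 to +20 mm); x points along it to the ring end, z up through the thickness.
- spanner_eye (a point): Centre of the spanner's ring, a 22 mm through hole, 85 mm along +x from its origin, at half thickness (4 mm above the underside).
- chisel_a: Bystander: the nearer of two wood-handled chisels, 220 mm long, 26 mm thick, lying; origin under its middle.
- glue_bottle: Bystander: white glue bottle standing upright, 60 mm diameter, 170 mm tall; origin under its centre.
- tape_measure: Bystander: orange tape measure, 70 x 38 x 62 mm high; origin under its centre.
- offcut: Bystander: wooden offcut, 70 x 45 x 30 mm high; origin under its centre.
Things that resemble listed ones, but are neither listed nor needed, are in the scene too. There is more than one size of the spanner; the one meant has the size given above.

How it is judged:
By the outcome, as a careful person would: the job done as asked, in the order asked, and still so for the second after the job is handed in, with the robot touching nothing.
It also fails if it takes over 72 s, if anything falls off the work surface, if the arm or the gripper's body presses on something with over 40 N, if the wrist force passes 120 N, or if a joint passes its speed limit or range.

## Working session

There is one attempt and no reset: what is moved stays moved. The work goes in short steps, Python scripts to look and compute and a tool call to move; the robot and the scene stay as the last step left them, time stands still between calls to the robot, and variables do not carry over. Pictures are saved under pics/ and viewed, at most 10 in all, crops included, and the job is handed in when it is done.

Besides the shell and the picture viewer there is one more tool, called after ">>>" as a command line: name --argument value ..., lists and objects as JSON in quotes. send_rows: Moves the arm, as the interface text tells. Its arguments: {"type":"object","properties":{"steps":{"type":"string"}},"required":["steps"]}

```bash
mkdir -p pics; cat > h.py <<'E'
from workcell import *
import numpy as np, cv2
from scipy.spatial.transform import Rotation as R
def grab(n):
    o=get_obs(); c=camera(n); c['K']=np.array(c['camera_matrix']); 
    if n=='wrist':
        T=np.eye(4);T[:3,:3]=R.from_quat(o['tool_rot']).as_matrix();T[:3,3]=o['eef_pos'];c['Twc']=T@np.array(c['T_tool_cam'])
    else: c['Twc']=np.linalg.inv(np.array(c['extrinsics']))
    return c
def ray(c,u,v):
    K=c['K'];d=np.array([(u-K[0,2])/K[0,0],(v-K[1,2])/K[1,1]]);s=d.copy()
    for _ in range(10): s=d/(1+c['k1']*(s@s))
    r=c['Twc'][:3,:3]@np.array([s[0],s[1],1]); return c['Twc'][:3,3],r
def onz(c,u,v,z):
    p,r=ray(c,u,v);return p+r*(z-p[2])/r[2]
def dep(c,u,v):
    p,r=ray(c,u,v);return p+r*float(c['range_z'][int(round(v)),int(round(u))])
def proj(c,P):
    q=np.linalg.inv(c['Twc'])@np.append(P,1);s=q[:2]/q[2];s=s*(1+c['k1']*(s@s));return c['K'][:2,:2]@s+c['K'][:2,2]
def cloud(c):
    K=c['K'];v,u=np.mgrid[0:420,0:560];d=np.stack([(u-K[0,2])/K[0,0],(v-K[1,2])/K[1,1]],-1);s=d.copy()
    for _ in range(10): s=d/(1+c['k1']*(s**2).sum(-1,keepdims=True))
    z=c['range_z'][...,None];P=np.concatenate([s*z,z],-1);return P@c['Twc'][:3,:3].T+c['Twc'][:3,3]
def tri(c1,p1,c2,p2):
    a,r=ray(c1,*p1);b,s=ray(c2,*p2);M=np.stack([r,-s],1);t=np.linalg.lstsq(M,b-a,rcond=None)[0]
    x,y=a+r*t[0],b+s*t[1];return (x+y)/2,np.linalg.norm(x-y)
def save(n,im,):cv2.imwrite('pics/'+n,cv2.cvtColor(im,cv2.COLOR_RGB2BGR))
E
python3 - <<'E'
from h import *
import pickle
for n in ['scene','side','wrist']:
    c=grab(n);pickle.dump(c,open(n+'.pkl','wb'));save(n+'0.png',c['frame']);print(n,c['Twc'].round(3).tolist(),c['k1'],c['K'].tolist())
o=get_obs();print({k:np.round(v,3).tolist() for k,v in o.items()})
E
```

```text
scene [[0.097, 0.748, -0.656, 1.155], [0.995, -0.082, 0.054, -0.026], [-0.013, -0.658, -0.752, 0.934], [0.0, 0.0, 0.0, 1.0]] -0.027419633900244853 [[379.3504705045936, 0.0, 280.2716277601526], [0.0, 379.3504705045936, 212.54165205271877], [0.0, 0.0, 1.0]]
side [[0.936, -0.217, 0.278, 0.043], [-0.353, -0.599, 0.719, -1.127], [0.01, -0.771, -0.637, 1.154], [0.0, 0.0, 0.0, 1.0]] 0.055540398847816426 [[513.5260523333244, 0.0, 286.98720811759483], [0.0, 513.5260523333244, 212.76105857867321], [0.0, 0.0, 1.0]]
wrist [[1.0, 0.001, -0.002, 0.5], [-0.0, -0.951, -0.31, 0.079], [-0.002, 0.31, -0.951, 0.372], [0.0, 0.0, 0.0, 1.0]] -0.012438915223590006 [[289.80288796487525, 0.0, 280.91852995539324], [0.0, 289.80288796487525, 207.40652157703664], [0.0, 0.0, 1.0]]
{'clock': 0.15, 'joint_pos': [0.0, 0.241, 0.004, 1.335, 0.0, 1.571], 'joint_vel': [-0.0, -0.004, 0.006, 0.001, 0.0, 0.001], 'tau': [-0.002, -37.263, 25.264, 0.012, -0.0, 0.0], 'eef_pos': [0.499, 0.0, 0.231], 'tool_rot': [0.707, 0.707, -0.001, -0.001], 'ft_force': [-0.077, 0.349, 0.195], 'ft_torque': [0.013, -0.065, -0.039], 'grasp_force': 0.0, 'grip_width': 0.085}
```

View pics/scene0.png

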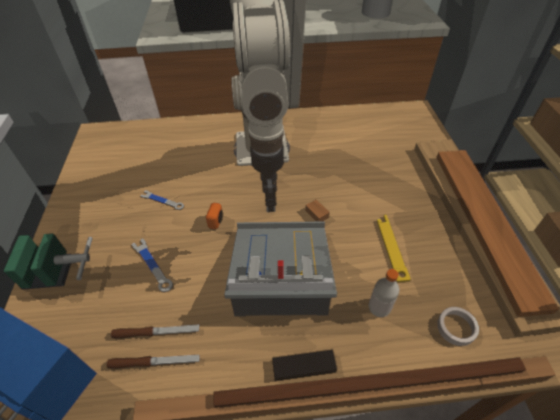

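View pics/side0.png

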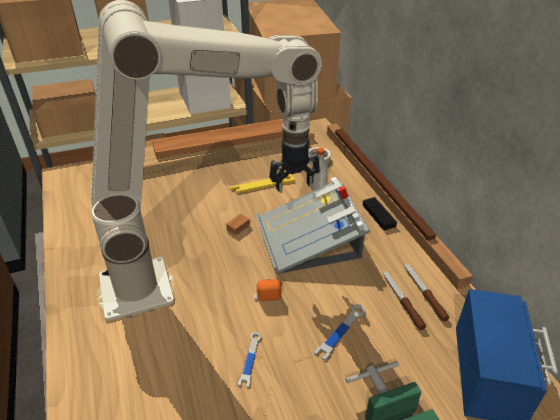

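The scene view shows the rack at (282,265), with the red tab at (281,270). The yellow push stick is at (393,248), beside the bottle at (384,296).

Candidates for the spanner are the large blue one at (152,265) and the small one at (162,200). The push stick is the only yellow bar; the long brown planks are not yellow. Next I'll measure lengths and fit the rack board.

```bash
python3 - <<'E'
from h import *
import pickle
C={n:pickle.load(open(n+'.pkl','rb')) for n in ['scene','side','wrist']}
def hsv(c):return cv2.cvtColor(c['frame'],cv2.COLOR_RGB2HSV)
rng={'yellow':((20,150,90),(32,255,255)),'blue':((105,120,60),(125,255,255)),'red':((172,150,60),(180,255,255)),'red0':((0,200,60),(3,255,255)),'orange':((4,190,90),(12,255,255))}
for n in C:
    c=C[n];P=cloud(c)
    for k,(a,b) in rng.items():
        m=cv2.inRange(hsv(c),a,b);nl,l,s,ce=cv2.connectedComponentsWithStats(m)
        for i in range(1,nl):
            if s[i,4]>25:
                q=P[(l==i)&(c['range_z']>0)]
                if len(q)==0: continue
                md=np.median(q,0)
                if md[2]<-.05 or not(-.1<md[0]<1.2): continue
                (_,(w,h),_)=cv2.minAreaRect(q[:,:2].astype(np.float32))
                print(n,k,s[i].tolist(),ce[i].round(1),'P',md.round(3),'LW',round(max(w,h),3),round(min(w,h),3),'z',np.percentile(q[:,2],[5,95]).round(3))
# board plane from scene+side clouds: grey
for n in ['scene','side']:
    c=C[n];P=cloud(c).reshape(-1,3);h=hsv(c).reshape(-1,3)
    q=P[(h[:,1]<70)&(P[:,0]>.38)&(P[:,0]<.8)&(abs(P[:,1])<.2)&(P[:,2]>.03)&(P[:,2]<.14)]
    rg=np.random.default_rng(0);best=0
    for _ in range(500):
        a=q[rg.choice(len(q),3)];nn=np.cross(a[1]-a[0],a[2]-a[0]);nn/=np.linalg.norm(nn)+1e-9
        if abs(nn[2])<.85: continue
        k=abs((q-a[0])@nn)<.002
        if k.sum()>best:best=k.sum();bk=k
    b=q[bk];m=b.mean(0);nn=np.linalg.svd(b-m,full_matrices=False)[2][2];nn*=np.sign(nn[2])
    print(n,'plane',nn.round(4),m.round(4),len(b),'tilt',np.degrees(np.arccos(nn[2])).round(2),'yaw',np.degrees(np.arctan2(-nn[1],-nn[0])).round(2),'bbox',cv2.minAreaRect(b[:,:2].astype(np.float32)))
im=np.hstack([cv2.resize(C['scene']['frame'][215:325,215:345],None,fx=3,fy=3,interpolation=2),cv2.resize(C['side']['frame'][170:275,250:380],None,fx=3,fy=3,interpolation=2)[:330] if 0 else cv2.resize(C['scene']['frame'][180:300,125:215],(300,330),interpolation=2)])
save('crop1.png',im);print(im.shape)
save('wrist0b.png',C['wrist']['frame'])
E
```

```text
scene yellow [377, 215, 34, 67, 787] [392.7 248.9] P [0.529 0.359 0.012] LW 0.241 0.046 z [0.001 0.015]
scene blue [150, 195, 16, 7, 54] [157.4 198.1] P [ 0.236 -0.366  0.006] LW 0.063 0.016 z [0.004 0.009]
scene blue [140, 249, 16, 19, 132] [147.9 257.8] P [ 0.481 -0.368  0.008] LW 0.075 0.02 z [0.005 0.01 ]
scene blue [0, 307, 95, 113, 6663] [ 37.3 371.4] P [ 0.843 -0.512  0.158] LW 0.221 0.137 z [0.03  0.161]
scene orange [207, 204, 14, 18, 161] [213.6 211.8] P [ 0.367 -0.166  0.06 ] LW 0.06 0.03 z [0.051 0.064]
scene orange [388, 269, 10, 10, 72] [392.2 273.9] P [0.707 0.271 0.17 ] LW 0.025 0.021 z [0.168 0.172]
side yellow [282, 174, 13, 10, 88] [288.2 179.2] P [0.62  0.347 0.009] LW 0.072 0.038 z [-0.001  0.018]
side yellow [230, 178, 46, 15, 336] [252.9 185.4] P [0.475 0.351 0.012] LW 0.392 0.161 z [0.002 0.018]
side yellow [322, 195, 8, 8, 42] [325.3 199.3] P [0.642 0.075 0.106] LW 0.032 0.023 z [0.101 0.119]
side blue [334, 220, 10, 9, 54] [338.6 224.4] P [ 0.63  -0.055  0.107] LW 0.028 0.026 z [0.098 0.12 ]
side blue [456, 289, 90, 131, 9243] [498.4 357.5] P [ 0.763 -0.641 
[... 991 characters left out ...]
21, 29, 282] [124.7 391.8] P [ 0.234 -0.37   0.006] LW 0.449 0.018 z [0.005 0.007]
wrist red0 [494, 197, 53, 36, 914] [523.5 216.4] P [0.665 0.013 0.192] LW 0.029 0.013 z [0.165 0.196]
wrist orange [190, 286, 17, 43, 181] [198.4 305.3] P [ 0.389 -0.164  0.048] LW 0.253 0.017 z [0.013 0.061]
scene plane [-0.3384  0.0319  0.9404] [0.5641 0.0179 0.0758] 3889 tilt 19.87 yaw -5.38 bbox ((0.5718557834625244, 0.01959320902824402), (0.2693244218826294, 0.2773185968399048), 84.80699920654297)
side plane [-0.3347  0.0315  0.9418] [0.5551 0.0015 0.0743] 2395 tilt 19.64 yaw -5.37 bbox ((0.5688202381134033, 0.017770379781723022), (0.2750813663005829, 0.28074032068252563), 84.47803497314453)
(330, 690, 3)
```

View pics/crop1.png

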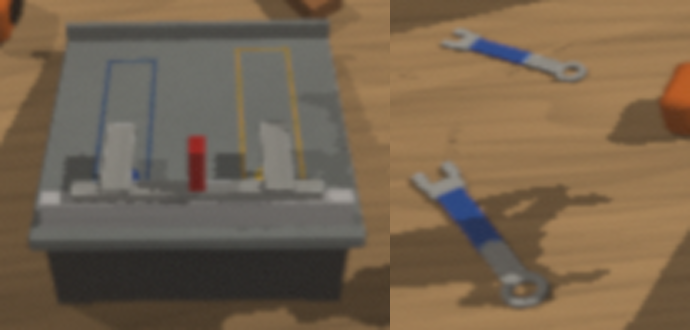

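View pics/wrist0b.png

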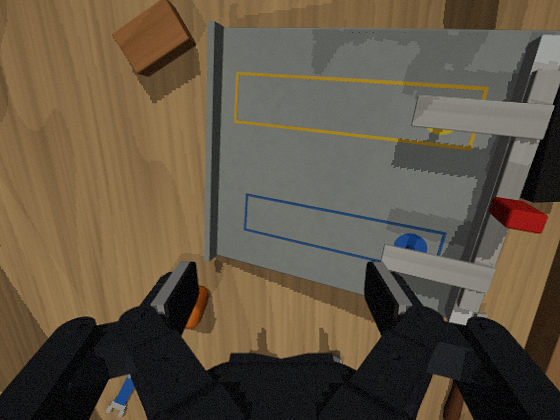

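The right panel confirms it: the large spanner (blue part 89 mm long) has its ring at scene (165.5,284.7), and the small one is the decoy. The wrist view shows the rack lip at column 209, the blue peg disc at (411,242), and the red tab at (523,216). Next: the rack frame, the keeper state, and which end of the stick has the eye.

```bash
python3 - <<'E'
from h import *
import pickle
C={n:pickle.load(open(n+'.pkl','rb')) for n in ['scene','side','wrist']}
yaw=np.radians(-5.38);ex=np.array([np.cos(yaw),np.sin(yaw),0]);ey=np.array([-np.sin(yaw),np.cos(yaw),0])
n=np.array([-np.sin(np.radians(20))*ex[0],-np.sin(np.radians(20))*ex[1],np.cos(np.radians(20))])
for k in C:
    c=C[k];P=cloud(c).reshape(-1,3);h=cv2.cvtColor(c['frame'],cv2.COLOR_RGB2HSV).reshape(-1,3)
    X=P@ex;Y=P@ey
    g=(h[:,1]<80)&(P[:,2]>.03)&(P[:,2]<.13)&(X>.4)&(X<.75)&(abs(Y-.07)<.2)
    b=g&(P[:,2]<.1)&(X<.6); s=P[b]@n
    print(k,b.sum(),'x',np.percentile(X[g],[.2,1,3,97,99]).round(4),'y',np.percentile(Y[b],[.3,1,2,98,99,99.7]).round(4),'n.off',np.median(s).round(4))
    off=np.median(s); d=P@n-off
    f=(d>.034)&(d<.045)&(h[:,1]<60)&(X>.55)&(X<.75)&(abs(Y-.07)<.17)&(X<np.median(X[f0]) if 0 else True)
    up=X*np.cos(np.radians(20))+P[:,2]*np.sin(np.radians(20))
    u=np.round(up[f],2);
    for uu in np.unique(u):
        yy=Y[f][u==uu]; 
        if len(yy)>5: hh=np.histogram(yy,bins=np.arange(-.1,.25,.01))[0]; print('  up',uu,[f"{-.1+.01*i:.2f}:{v}" for i,v in enumerate(hh) if v>1])
c=C['scene'];m=cv2.inRange(cv2.cvtColor(c['frame'],cv2.COLOR_RGB2HSV),(18,110,80),(34,255,255))
ys,xs=np.where(m[205:290,370:420]);pts=np.array([onz(c,x+370,y+205,.012)[:2] for x,y in zip(xs,ys)])
r=cv2.minAreaRect(pts.astype(np.float32));print('stick',r)
bx=cv2.boxPoints(r);print(bx.round(3))
print('ring',onz(c,165.5,284.7,.006),'side ring guess',proj(C['side'],onz(c,165.5,284.7,.006)))
im=np.hstack([cv2.resize(c['frame'][208:290,365:425],(360,492),interpolation=2),cv2.resize(C['side']['frame'][300:365,310:370],(420,492),interpolation=2)])
save('crop2.png',im)
E
```

```text
scene 3420 x [0.4063 0.4101 0.4141 0.7059 0.7072] y [-0.0602 -0.0584 -0.056   0.2031  0.2055  0.207 ] n.off -0.1199
  up 0.61 ['-0.01:2', '0.00:10', '0.01:10', '0.13:8', '0.14:7']
  up 0.62 ['-0.01:2', '0.00:9', '0.01:9', '0.12:3', '0.13:12', '0.14:9']
  up 0.63 ['-0.01:4', '0.00:11', '0.01:6', '0.02:2', '0.12:3', '0.13:7', '0.14:10', '0.15:3']
  up 0.64 ['-0.01:2', '0.00:9', '0.01:12', '0.02:4', '0.12:5', '0.13:11', '0.14:11']
  up 0.65 ['-0.01:2', '0.00:8', '0.01:10', '0.12:3', '0.13:10', '0.14:10']
  up 0.66 ['-0.01:4', '0.00:13', '0.01:10', '0.12:3', '0.13:9', '0.14:8', '0.15:3']
  up 0.67 ['-0.01:3', '0.00:11', '0.01:13', '0.12:2', '0.13:12', '0.14:12', '0.15:2']
  up 0.68 ['-0.03:4', '-0.02:6', '-0.01:8', '0.00:12', '0.01:9', '0.02:9', '0.03:5', '0.04:6', '0.05:5', '0.06:5', '0.08:7', '0.09:7', '0.10:6', '0.11:6', '0.12:8', '0.13:12', '0.14:13', '0.15:7', '0.16:7', '0.17:2']
  up 0.69 ['-0.03:4', '-0.02:9', '-0.01:9', '0.00:12', '0.01:12', '0.02:11', '0.03:12', '0.04:7', '0.05:4', '0.06:4', '0.08:9', '0.09:6', '0.10:6', '0.11:7', '0.12:14', '0.13:13', '0.14:14', '0.15:5', '0.16
[... 1738 characters left out ...]
 '0.02:106', '0.03:104', '0.04:106', '0.05:111', '0.06:21', '0.07:12', '0.08:111', '0.09:110', '0.10:122', '0.11:133', '0.12:171', '0.13:237', '0.14:237', '0.15:136', '0.16:152', '0.17:27']
  up 0.69 ['-0.03:70', '-0.02:93', '-0.01:85', '0.00:123', '0.01:138', '0.02:116', '0.03:111', '0.04:122', '0.05:84', '0.07:15', '0.08:125', '0.09:134', '0.10:146', '0.11:152', '0.12:184', '0.13:204', '0.14:205', '0.15:160', '0.16:159', '0.17:27']
stick ((0.5181196928024292, 0.35785582661628723), (0.25102123618125916, 0.04699255898594856), 0.39084702730178833)
[[0.392 0.38 ]
 [0.393 0.334]
 [0.644 0.335]
 [0.643 0.382]]
ring [ 0.57850592 -0.30625282  0.006     ] side ring guess [357.08564222 309.58654769]
```

View pics/crop2.png

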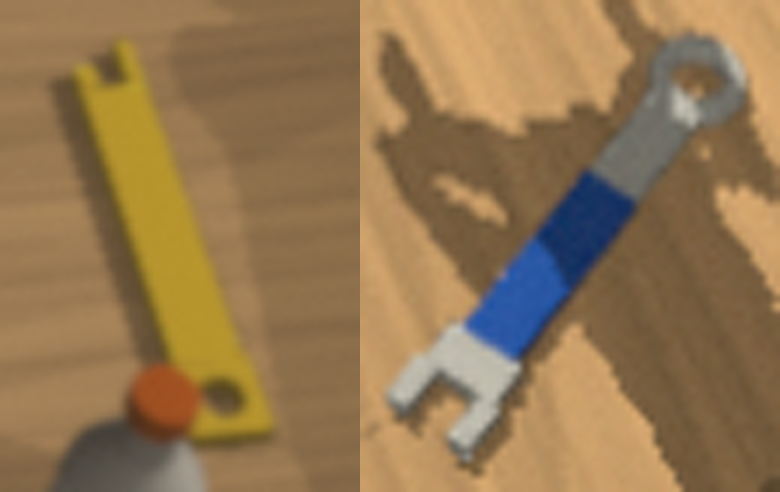

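The stick's eye end is toward +x (hole at crop (222,396)), and so is the spanner's ring. The rack has yaw −5.4° and origin X≈0.5535, Y≈0.0725 in its rotated axes. The keeper is shut and the tab top is near (0.658, 0.011, 0.193). Now I'll go to the tab's −y side with the gripper shut.

>>> send_rows --steps "-1 0.0322 -0.0044 0 0 0 -0.0188;-1 0.0322 -0.0044 0 0 0 -0.0188;-1 0.0322 -0.0044 0 0 0 -0.0188;-1 0.0322 -0.0044 0 0 0 -0.0188;-1 0.0322 -0.0044 0 0 0 -0.0188"

```text
clock: 0.57
eef_pos: [0.6621, -0.0222, 0.2308]
tool_rot: [0.74, 0.673, -0.0, -0.0]
ft_force: [0.3, -0.0, -0.4]
grip_width: 0.0258
grasp_force: 0.0
```

>>> send_rows --steps "-1 0 0 -0.016 0 0 0;-1 0 0 -0.016 0 0 0;-1 0 0 -0.016 0 0 0;-1 0 0 -0.015 0 0 0;-1 0 0 0 0 0 0"

```text
clock: 0.98
eef_pos: [0.6586, -0.0219, 0.1635]
tool_rot: [0.74, 0.673, -0.003, -0.003]
ft_force: [-0.1, 0.5, -0.3]
grip_width: 0.0001
grasp_force: 0.0
```

>>> send_rows --steps "-1 0.001 0.012 0.003 0 0 0;-1 0.001 0.012 0.001 0 0 0;-1 0.001 0.012 0 0 0 0;-1 0.001 0.012 0 0 0 0;-1 0.001 0.012 0 0 0 0"

```text
clock: 1.4
eef_pos: [0.667, 0.0395, 0.1739]
tool_rot: [0.739, 0.673, 0.001, 0.001]
ft_force: [1.3, -2.7, 0.8]
grip_width: 0.0001
grasp_force: 1.3
```

>>> send_rows --steps "-1 0 0.003 0 0 0 0;-1 0 0.003 0 0 0 0;-1 0 0.003 0 0 0 0;-1 0 0.002 0 0 0 0;-1 0 0 0 0 0 0"

```text
clock: 1.82
eef_pos: [0.6662, 0.0482, 0.1728]
tool_rot: [0.74, 0.673, -0.0, 0.001]
ft_force: [0.4, -3.5, 3.2]
grip_width: -0.0
grasp_force: 1.7
```

>>> send_rows --steps "-1 0 0.002 0 0 0 0;-1 0 0.001 0 0 0 0;-1 0 0.001 0 0 0 0;-1 0 0 0 0 0 0;-1 0 0 0 0 0 0"

```text
clock: 2.23
eef_pos: [0.6662, 0.0483, 0.1728]
tool_rot: [0.741, 0.672, -0.002, 0.003]
ft_force: [-0.3, -11.2, 3.0]
grip_width: -0.0001
grasp_force: 5.8
```

The keeper is at its stop: 11 N and no further travel. I'll back off and turn 90° for a wrist look at the pegs.

>>> send_rows --steps "-1 0 -0.008 0.005 0 0 0;-1 0 -0.004 0.035 0 0 0;-1 0 0 0.035 0 0 0.11;-1 -0.01 0.002 0.03 0 0 0.112;-1 -0.01 0.002 0.015 0 0 0.112"

```text
clock: 2.65
eef_pos: [0.6468, 0.0454, 0.2966]
tool_rot: [0.615, 0.788, 0.003, 0.001]
ft_force: [-0.2, -0.4, 0.2]
grip_width: -0.0001
grasp_force: 0.0
```

>>> send_rows --steps "0 -0.012 0.002 0.005 0 0 0.112;0 -0.012 0.002 0 0 0 0.112;0 -0.012 0.002 0 0 0 0.112;0 -0.012 0.002 0 0 0 0.112;0 -0.012 0.002 0 0 0 0.112"

```text
clock: 3.07
eef_pos: [0.585, 0.0558, 0.2973]
tool_rot: [0.373, 0.928, 0.001, -0.001]
ft_force: [0.4, 0.0, 0.6]
grip_width: 0.043
grasp_force: 0.0
```

>>> send_rows --steps "1 -0.012 0.002 0 0 0 0.112;1 -0.012 0.002 0 0 0 0.112;1 -0.012 0.002 0 0 0 0.112;1 -0.012 0.002 0 0 0 0.112;1 0 0 0 0 0 0.112"

```text
clock: 3.48
eef_pos: [0.5357, 0.064, 0.2979]
tool_rot: [0.102, 0.995, 0.001, -0.001]
ft_force: [-0.2, -0.1, 0.1]
grip_width: 0.0853
grasp_force: 0.0
```

```bash
python3 - <<'E'
from h import *
import pickle
o=get_obs();print(o['eef_pos'],R.from_quat(o['tool_rot']).as_matrix().round(3).tolist(),o['joint_pos'])
for n in ['wrist','side','scene']:
    c=grab(n);pickle.dump(c,open(n+'2.pkl','wb'))
    if n=='wrist':save('wrist2.png',c['frame'])
    P=cloud(c)
    h=cv2.cvtColor(c['frame'],cv2.COLOR_RGB2HSV)
    for k,(a,b) in {'yellow':((20,150,90),(32,255,255)),'blue':((105,120,60),(125,255,255)),'red0':((0,200,60),(3,255,255))}.items():
        m=cv2.inRange(h,a,b);nl,l,s,ce=cv2.connectedComponentsWithStats(m)
        for i in range(1,nl):
            q=P[(l==i)&(c['range_z']>0)]
            if s[i,4]>25 and len(q) and abs(np.median(q,0)[1]-.03)<.15: print(n,k,s[i].tolist(),ce[i].round(1),np.median(q,0).round(3),'z',np.percentile(q[:,2],[5,95]).round(3))
E
```

```text
[0.53571541 0.06399301 0.29787803] [[-0.979, 0.203, -0.001], [0.203, 0.979, 0.002], [0.002, 0.002, -1.0]] [0.11740026 0.30600729 0.26435082 1.53032199 0.00264832 0.32172229]
wrist yellow [272, 102, 58, 183, 784] [301.2 194.1] [0.562 0.089 0.072] z [0.031 0.112]
wrist yellow [296, 249, 24, 24, 446] [307.6 260.9] [0.642 0.077 0.103] z [0.098 0.131]
wrist blue [180, 128, 38, 46, 141] [202.6 140.6] [ 0.462 -0.02   0.04 ] z [0.037 0.056]
wrist blue [181, 148, 12, 114, 160] [186.3 203.9] [ 0.546 -0.067  0.072] z [0.048 0.094]
wrist blue [217, 175, 9, 83, 120] [221.  216.4] [ 0.569 -0.024  0.079] z [0.061 0.095]
wrist blue [198, 259, 24, 24, 428] [209.4 270.6] [ 0.628 -0.05   0.103] z [0.098 0.131]
wrist blue [198, 271, 31, 22, 73] [218.7 286.6] [ 0.656 -0.038  0.111] z [0.104 0.113]
wrist red0 [302, 315, 15, 22, 266] [308.8 325.6] [0.669 0.065 0.192] z [0.187 0.196]
side yellow [322, 193, 8, 10, 47] [325.1 198.9] [0.641 0.075 0.108] z [0.099 0.129]
side blue [334, 218, 9, 11, 60] [338.2 223.9] [ 0.629 -0.053  0.104] z [0.099 0.131]
side red0 [334, 179, 7, 9, 44] [337.4 182.9] [0.674 0.06  0.179] z [0.164 0.192]
scene blue [250, 270, 9, 8, 55] [254.3 273.9] [ 0.632 -0.052  0.105] z [0.1   0.116]
```

View pics/wrist2.png

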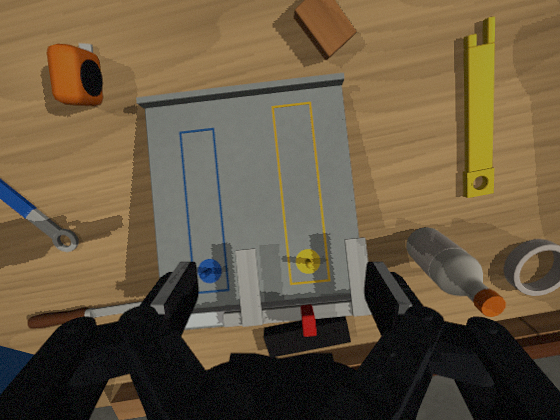

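The wrist view shows the keeper open, with both pegs clear at (209,270) and (307,261). The stick's eye is at (480,183) and the spanner ring at (65,240). The peg feet agree with the rack frame to within 2 mm. Now I'll work out the poses of the two tools.

```bash
python3 - <<'E'
from h import *
import pickle
C={n:pickle.load(open(n+'2.pkl','rb')) for n in ['scene','side','wrist']}
def comp(c,a,b,seed,rad=40):
    m=cv2.inRange(cv2.cvtColor(c['frame'],cv2.COLOR_RGB2HSV),a,b);nl,l,s,ce=cv2.connectedComponentsWithStats(m)
    i=min([i for i in range(1,nl) if s[i,4]>60],key=lambda i:np.hypot(*(ce[i]-seed)));return l==i,ce[i]
def rect(c,m,z):
    ys,xs=np.where(m);p=np.array([onz(c,x,y,z)[:2] for x,y in zip(xs,ys)]);r=cv2.minAreaRect(p.astype(np.float32));mu=p.mean(0)
    d=np.linalg.svd(p-mu,full_matrices=False)[2][0];d*=np.sign(d[0]);P=cloud(c)[m];return np.round(r[0],4),np.round(r[1],3),mu.round(4),np.degrees(np.arctan2(d[1],d[0])).round(2),np.median(P[:,2]).round(4)
Y=((20,120,80),(33,255,255));B=((105,110,50),(125,255,255))
seeds={'wrist':(480,110),'scene':(392,249)}
for k,s in seeds.items():
    m,ce=comp(C[k],*Y,s);print('stick',k,ce,rect(C[k],m,.012))
    # eye = hole
    cs,hi=cv2.findContours(m.astype(np.uint8),cv2.RETR_CCOMP,cv2.CHAIN_APPROX_NONE)
    for q,h in zip(cs,hi[0]):
        if h[3]>=0 and len(q)>8: e=q[:,0].mean(0);print('  eye px',e,onz(C[k],*e,.010).round(4))
w=C['wrist'];m1,c1=comp(w,*Y,(480,110));
for k,s in {'scene':(148,258),'side':(337,334)}.items():
    m,ce=comp(C[k],*B,s);print('spanner blue',k,ce,rect(C[k],m,.008))
m1,p1=comp(C['scene'],*B,(148,258));m2,p2=comp(C['side'],*B,(337,334));print('tri blue',tri(C['scene'],p1,C['side'],p2))
print('ring scene',onz(C['scene'],165.5,284.7,.006),'side',onz(C['side'],310+(698-360)/7,300+82/7.57,.006),'wrist',onz(w,65,240,.006))
print('tri ring',tri(C['scene'],(165.5,284.7),w,(65,240)))
e=tri(C['scene'],(365+222/6,208+396/6),w,(480.5,183));print('tri eye',e)
E
```

```text
stick wrist [480.75053305 110.87206823] (array([0.5161, 0.3574]), array([0.041, 0.243]), array([0.5142, 0.3569]), np.float64(-0.76), np.float64(0.0109))
  eye px [480.60416667 181.83333333] [0.6165 0.3582 0.01  ]
stick scene [392.69790382 248.66461159] (array([0.5171, 0.358 ]), array([0.248, 0.042]), array([0.5265, 0.3588]), np.float64(0.37), np.float64(0.0115))
spanner blue scene [148.03947368 258.44736842] (array([ 0.4842, -0.3669]), array([0.079, 0.021]), array([ 0.4842, -0.3666]), np.float64(32.21), np.float64(0.0075))
spanner blue side [336.81415929 334.65486726] (array([ 0.4873, -0.3662]), array([0.085, 0.024]), array([ 0.4867, -0.3666]), np.float64(31.55), np.float64(0.008))
tri blue (array([ 0.48568053, -0.36664619,  0.00887372]), np.float64(0.0015400022682103272))
ring scene [ 0.57850592 -0.30625282  0.006     ] side [ 0.57966899 -0.31148003  0.006     ] wrist [ 0.57885724 -0.30762649  0.006     ]
tri ring (array([ 0.57874324, -0.30633865,  0.00690392]), np.float64(0.0008215539578761811))
tri eye (array([0.61772635, 0.35853244, 0.01139895]), np.float64(0.00244611056820477))
```

>>> send_rows --steps "1 -0.002 0.035 0 0 0 0.02;1 -0.002 0.035 0 0 0 0.02;1 -0.002 0.035 -0.01 0 0 0.02;1 -0.002 0.035 -0.02 0 0 0.02;1 -0.002 0.035 -0.02 0 0 0.02"

```text
clock: 4.05
eef_pos: [0.5286, 0.24, 0.2474]
tool_rot: [0.057, 0.998, 0.001, 0.001]
ft_force: [1.4, 0.1, -0.2]
grip_width: 0.0852
grasp_force: 0.0
```

>>> send_rows --steps "1 -0.002 0.03 -0.03 0 0 0.02;1 -0.002 0.03 -0.035 0 0 0.02;1 -0.002 0.03 -0.035 0 0 0.02;1 -0.002 0.019 -0.035 0 0 0.02;1 -0.001 0.01 -0.035 0 0 0.024"

```text
clock: 4.47
eef_pos: [0.5191, 0.3538, 0.0829]
tool_rot: [0.003, 1.0, 0.001, 0.0]
ft_force: [0.9, -0.6, 0.0]
grip_width: 0.0851
grasp_force: 0.0
```

>>> send_rows --steps "1 0 0 -0.03 0 0 0;1 0 0 -0.01 0 0 0;1 0 0 0 0 0 0;1 0 0 0 0 0 0;1 0 0 0 0 0 0"

```text
clock: 4.88
eef_pos: [0.5213, 0.3512, 0.0471]
tool_rot: [0.004, 1.0, 0.001, 0.002]
ft_force: [-0.2, -0.0, 0.7]
grip_width: 0.0855
grasp_force: 0.0
```

```bash
python3 - <<'E'
from h import *
o=get_obs();print(o['eef_pos'],R.from_quat(o['tool_rot']).as_matrix().round(3).tolist(),o['joint_pos'],o['ft_force'])
c=grab('wrist');save('wrist3.png',c['frame'])
m=cv2.inRange(cv2.cvtColor(c['frame'],cv2.COLOR_RGB2HSV),(18,120,50),(34,255,255))
nl,l,s,ce=cv2.connectedComponentsWithStats(m);i=1+s[1:,4].argmax();ys,xs=np.where(l==i)
p=np.array([onz(c,x,y,.012)[:2] for x,y in zip(xs,ys)]);print(cv2.minAreaRect(p.astype(np.float32)),s[i])
for x0 in (.44,.46,.48,.56): 
    q=p[abs(p[:,0]-x0)<.003,1]; print(x0,len(q) and (q.min(),q.max()))
E
```

```text
[0.52128042 0.3512457  0.04711319] [[-1.0, 0.008, 0.003], [0.008, 1.0, 0.003], [-0.003, 0.003, -1.0]] [5.92801589e-01 6.16596860e-01 8.60515355e-02 1.03611324e+00
 2.74223246e-04 6.01246632e-01] [-0.18497452 -0.02083229  0.65191254]
((0.508902907371521, 0.35600990056991577), (0.22823725640773773, 0.05142870917916298), 1.5081391334533691) [  251    18    81   341 17552]
0.44 (np.float64(0.33932190213781815), np.float64(0.37978747898761545))
0.46 (np.float64(0.33928129395419837), np.float64(0.3765056659261768))
0.48 (np.float64(0.34044321204789907), np.float64(0.37650462026917614))
0.56 (np.float64(0.33971775682526983), np.float64(0.37877742114347956))
```

>>> send_rows --steps "1 -0.002 0.004 -0.02 0 0 0;1 -0.002 0.003 -0.015 0 0 0;1 0 0 -0.01 0 0 0;1 0 0 0 0 0 0;1 0 0 0 0 0 0"

```text
clock: 5.35
eef_pos: [0.516, 0.3575, 0.0005]
tool_rot: [0.004, 1.0, 0.0, 0.0]
ft_force: [-0.5, -0.4, 0.2]
grip_width: 0.0854
grasp_force: 0.0
```

>>> send_rows --steps "-1 0 0 0 0 0 0;-1 0 0 0 0 0 0;-1 0 0 0 0 0 0;-1 0 0 0 0 0 0;-1 0 0 0 0 0 0"

```text
clock: 5.77
eef_pos: [0.5163, 0.3581, 0.0009]
tool_rot: [0.003, 1.0, 0.001, 0.001]
ft_force: [0.6, 0.8, -1.1]
grip_width: 0.034
grasp_force: 60.7
```

>>> send_rows --steps "-1 0 0 0 0 0 0;-1 0 0 0 0 0 0;-1 0 0 0 0 0 0;-1 0 0 0 0 0 0;-1 0 0 0 0 0 0"

```text
clock: 6.18
eef_pos: [0.5162, 0.3581, 0.0008]
tool_rot: [0.003, 1.0, 0.001, 0.001]
ft_force: [0.3, -0.4, 5.5]
grip_width: 0.034
grasp_force: 61.5
```

>>> send_rows --steps "-1 0 0 0.02 0 0 0;-1 0 0 0.04 0 0 0;-1 0 0 0.04 0 0 0;-1 0 0 0.041 0 0 0;-1 0 0 0.041 0 0 0"

```text
clock: 6.6
eef_pos: [0.5145, 0.3571, 0.1824]
tool_rot: [0.003, 1.0, -0.001, -0.001]
ft_force: [0.4, 0.1, -1.5]
grip_width: 0.034
grasp_force: 60.7
```

>>> send_rows --steps "-1 0 -0.02 0.03 0 0 -0.03;-1 0 -0.027 0.02 0 0 -0.03;-1 0 -0.03 0.01 0 0 -0.029;-1 0.001 -0.03 0.005 -0.0047 -0.0496 0;-1 0.001 -0.03 0 -0.0047 -0.0496 0"

```text
clock: 7.02
eef_pos: [0.5184, 0.2195, 0.2476]
tool_rot: [0.048, 0.998, -0.002, 0.052]
ft_force: [0.2, 0.0, -1.9]
grip_width: 0.0344
grasp_force: 60.7
```

>>> send_rows --steps "-1 0.001 -0.03 0 -0.0047 -0.0496 0;-1 0.001 -0.03 0 -0.0047 -0.0496 0;-1 0.001 -0.03 0 -0.0047 -0.0496 0;-1 0.001 -0.026 0 -0.0047 -0.0496 0;-1 0 -0.017 0 -0.0047 -0.0496 0"

```text
clock: 7.43
eef_pos: [0.5204, 0.0852, 0.246]
tool_rot: [0.048, 0.984, -0.009, 0.174]
ft_force: [0.6, 0.0, -1.3]
grip_width: 0.0344
grasp_force: 60.7
```

>>> send_rows --steps "-1 0 0 -0.02 0 0 0;-1 0 0 -0.02 0 0 0;-1 0 0 -0.01 0 0 0;-1 0 0 0 0 0 0;-1 0 0 0 0 0 0"

```text
clock: 7.85
eef_pos: [0.5204, 0.0873, 0.1956]
tool_rot: [0.047, 0.984, -0.008, 0.172]
ft_force: [-0.3, 1.0, -0.7]
grip_width: 0.0342
grasp_force: 60.7
```

```bash
cat > ck.py <<'E'
from h import *
ex=np.array([.9956,-.0938,0]);ey=np.array([.0938,.9956,0]);u=np.array([.9356,-.0881,.3420]);n=np.array([-.3405,.0321,.9397])
def pose():
    o=get_obs();M=R.from_quat(o['tool_rot']).as_matrix();print('tcp',o['eef_pos'].round(4) if hasattr(o['eef_pos'],'round') else o['eef_pos'],'F',np.round(o['ft_force'],1),'grip',o['grip_width'],o['clock'])
    # desired tool: z=-n, y=ey, x=-u
    D=np.stack([-u,ey,-n],1);print('turn needed',R.from_matrix(D@M.T).as_rotvec().round(4));return o,M
E
python3 - <<'E'
from ck import *
o,M=pose()
c=grab('wrist');save('wrist4.png',c['frame'])
m=cv2.inRange(cv2.cvtColor(c['frame'],cv2.COLOR_RGB2HSV),(18,120,50),(34,255,255))
nl,l,s,ce=cv2.connectedComponentsWithStats(m);i=1+s[1:,4].argmax();q=(l==i)
P=cloud(c)[q];loc=(P-o['eef_pos'])@M  # tool coords
print('stick top in tool: z pct',np.percentile(loc[:,2],[5,50,95]).round(4),'x',np.percentile(loc[:,0],[1,99]).round(4),'y',np.percentile(loc[:,1],[1,99]).round(4))
A=np.c_[loc[:,:2],np.ones(len(loc))];k=abs(loc[:,2]-np.median(loc[:,2]))<.012;print('plane fit',np.linalg.lstsq(A[k],loc[k,2],rcond=None)[0].round(4))
cs,hi=cv2.findContours(q.astype(np.uint8),cv2.RETR_CCOMP,cv2.CHAIN_APPROX_NONE)
for k,h in zip(cs,hi[0]):
    if h[3]>=0 and len(k)>15: print('hole',k[:,0].mean(0),len(k))
E
```

```text
tcp [0.5204 0.0873 0.1956] F [-0.3  1.  -0.7] grip 0.03424031081032927 7.85
turn needed [ 0.0001 -0.003   0.0019]
stick top in tool: z pct [-0.0116 -0.0105 -0.0093] x [-0.0502  0.1205] y [-0.0179  0.0169]
plane fit [ 0.0002  0.0024 -0.0105]
hole [283.28828829  73.16216216] 111
```

View pics/wrist4.png

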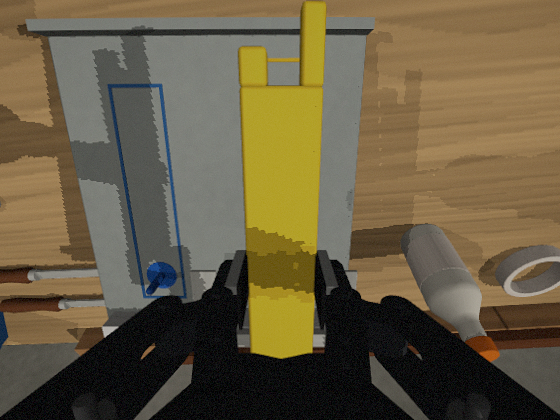

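Wrist view: the stick is held flat and square between the pads, with its tail at (285,60) and the eye end hidden behind the gripper. The tail measures 120.5 mm behind the TCP, so the eye is about 100 mm ahead. I'll go to the pre-hang pose and then come down along the peg.

>>> send_rows --steps "-1 0.001 0.001 -0.025 0 0 0;-1 0.001 0 -0.025 0 0 0;-1 0 0 -0.015 0 -0.003 0.002;-1 0 0 -0.006 0 0 0;-1 0 0 0 0 0 0"

```text
clock: 8.32
eef_pos: [0.5228, 0.0886, 0.1247]
tool_rot: [0.046, 0.984, -0.008, 0.174]
ft_force: [-1.0, -0.1, -1.9]
grip_width: 0.034
grasp_force: 60.7
```

```bash
python3 - <<'E'
from ck import *
import pickle
o,M=pose();F=np.array([.640,.077,.1025]);e=o['eef_pos']+.100*u+.0045*n-F
print('eye rel peg (u,ey,n):',e@u,e@ey,e@n)
# eye hole seen by side & scene?
for k in ['side','scene']:
    c=grab(k);pickle.dump(c,open(k+'3.pkl','wb'));print(k,'eye px pred',proj(c,F+e).round(1),'tip px',proj(c,F+.033*n).round(1))
    uu,vv=proj(c,F+e).astype(int)
    save(k+'5.png',cv2.resize(c['frame'][vv-45:vv+45,uu-60:uu+60],None,fx=3.2,fy=4.4 if 0 else 3.2,interpolation=2))
a,b=[cv2.imread('pics/%s5.png'%k) for k in ('side','scene')];cv2.imwrite('pics/c5.png',np.hstack([a,b]))
E
```

```text
tcp [0.5228 0.0886 0.1247] F [-1.  -0.1 -1.9] grip 0.03396531303199132 8.3167
turn needed [-0.      0.0005 -0.0004]
eye rel peg (u,ey,n): -0.003048057841830692 0.0005824469441686065 0.065663320097089
side eye px pred [317.8 186.7] tip px [321.5 193.5]
scene eye px pred [305.8 250.8] tip px [305.4 262.2]
```

View pics/c5.png

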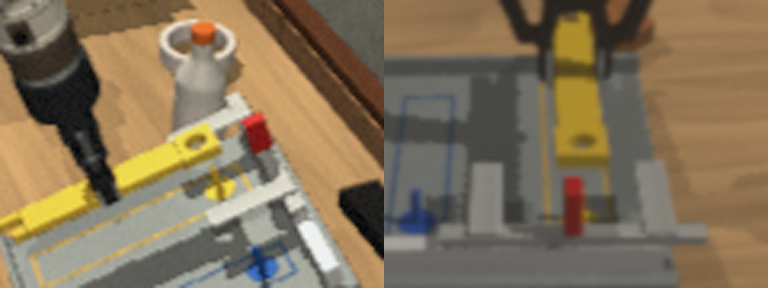

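The crops show the eye right above the yellow peg: eye at (197,143) in the left crop and peg at (218,183), matching the predicted position. Now down along the peg.

>>> send_rows --steps "-1 0.002 -0.0002 -0.0054 0 0 0;-1 0.002 -0.0002 -0.0054 0 0 0;-1 0.002 -0.0002 -0.0054 0 0 0;-1 0.002 -0.0002 -0.0054 0 0 0;-1 0.002 -0.0002 -0.0054 0 0 0"

```text
clock: 8.83
eef_pos: [0.5337, 0.0875, 0.0982]
tool_rot: [0.046, 0.983, -0.008, 0.175]
ft_force: [-0.3, -0.0, -0.6]
grip_width: 0.0341
grasp_force: 60.7
```

>>> send_rows --steps "-1 0.002 -0.0002 -0.0054 0 0 0;-1 0.002 -0.0002 -0.0054 0 0 0;-1 0.002 -0.0002 -0.0054 0 0 0;-1 0.002 -0.0002 -0.0054 0 0 0;-1 0.0016 -0.0002 -0.0054 0 0 0"

```text
clock: 9.25
eef_pos: [0.5432, 0.0866, 0.0739]
tool_rot: [0.046, 0.983, -0.008, 0.176]
ft_force: [-54.3, -2.8, 86.2]
grip_width: 0.0343
grasp_force: 73.8
```

>>> send_rows --steps "-1 0 0 0 0 0 0;-1 0 0 0 0 0 0;-1 0 0 0 0 0 0;-1 0 0 0 0 0 0;-1 0 0 0 0 0 0"

```text
clock: 9.67
eef_pos: [0.5448, 0.0867, 0.0729]
tool_rot: [0.046, 0.983, -0.008, 0.177]
ft_force: [0.3, 0.5, 5.9]
grip_width: 0.0344
grasp_force: 64.0
```

```bash
python3 - <<'E'
from ck import *
o,M=pose();F=np.array([.640,.077,.1025]);e=o['eef_pos']+.100*u+.0045*n-F
print('eye rel peg (u,ey,n):',e@u,e@ey,e@n)
E
```

```text
tcp [0.5448 0.0867 0.0729] F [0.3 0.5 5.9] grip 0.03440603118469562 9.6667
turn needed [-0.0008  0.0064  0.0002]
eye rel peg (u,ey,n): -8.5427014611646e-05 0.0007723526629608356 0.009386715654010664
```

>>> send_rows --steps "1 0 0 0 0 0 0;1 0 0 0 0 0 0;1 0 0 0 0 0 0;1 0 0 0 0 0 0;1 0 0 0 0 0 0"

```text
clock: 10.08
eef_pos: [0.5425, 0.0866, 0.071]
tool_rot: [0.046, 0.984, -0.008, 0.174]
ft_force: [0.2, -0.4, -0.1]
grip_width: 0.0858
grasp_force: 0.0
```

>>> send_rows --steps "1 -0.005 0.0005 0.014 0 0 0;1 -0.01 0.001 0.028 0 0 0;1 -0.01 0.001 0.028 0 0 0;1 -0.01 0 0.03 0 0 0;1 -0.005 0 0.03 0 0 0"

```text
clock: 10.5
eef_pos: [0.5011, 0.0889, 0.2021]
tool_rot: [0.046, 0.984, -0.008, 0.174]
ft_force: [0.6, 0.6, 0.6]
grip_width: 0.0854
grasp_force: 0.0
```

```bash
python3 - <<'E'
from ck import *
o,M=pose()
c=grab('wrist');P=cloud(c);F=np.array([.640,.077,.1025])
m=cv2.inRange(cv2.cvtColor(c['frame'],cv2.COLOR_RGB2HSV),(18,120,50),(34,255,255))>0
e=P-F;a,b,d=e@u,e@ey,e@n
s=m&(abs(b)<.06)&(a>-.26)&(a<.06)
print('stick height off board pct',np.percentile(d[s],[2,10,50,90,98]).round(4),'u',np.percentile(a[s],[.5,99.5]).round(4),'ey',np.percentile(b[s],[1,99]).round(4))
for lo in np.arange(-.24,.04,.03):
    k=s&(a>lo)&(a<lo+.03); 
    if k.sum()>20: print(lo.round(2),k.sum(),np.median(d[k]).round(4),np.percentile(b[k],[2,50,98]).round(4))
cs,ss=grab('side'),grab('scene')
f=lambda c:(lambda p:cv2.resize(c['frame'][p[1]-45:p[1]+45,p[0]-60:p[0]+60],(384,288),interpolation=2))(proj(c,F).astype(int))
save('c6.png',np.hstack([f(cs),f(ss)]))
E
```

```text
tcp [0.5011 0.0889 0.2021] F [0.6 0.6 0.6] grip 0.08540496150684938 10.5
turn needed [-0.0001  0.0003 -0.0005]
stick height off board pct [-0.0206 -0.0028  0.0094  0.0106  0.0192] u [-0.2589  0.0306] ey [-0.0471  0.0442]
-0.24 221 0.0093 [-0.047   0.0128  0.0345]
-0.21 1336 0.0093 [-0.0254  0.0013  0.0257]
-0.18 1650 0.0097 [-0.0251 -0.0009  0.0257]
-0.15 1398 0.0096 [-0.0253  0.0001  0.0257]
-0.12 1279 0.0096 [-0.0257  0.0002  0.0259]
-0.09 1156 0.0096 [-0.0255  0.0003  0.026 ]
-0.06 1062 0.0096 [-0.0255  0.0004  0.0259]
-0.03 955 0.0094 [-0.0258  0.0004  0.0257]
0.0 797 0.0093 [-0.0256  0.0004  0.0257]
0.03 78 -0.0018 [-0.0253  0.0001  0.0244]
```

View pics/c6.png

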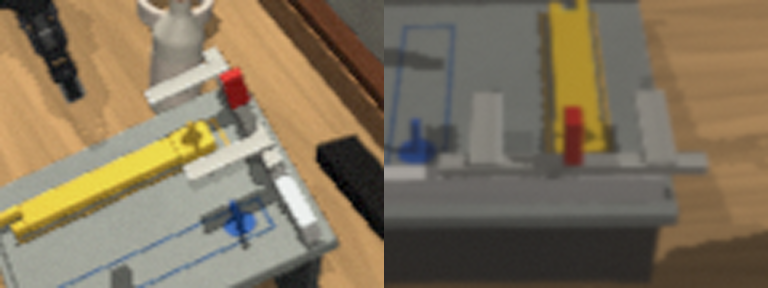

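The stick lies flat on the board and the peg stands through its eye, at left crop (190,130). Now the spanner at origin (0.507,−0.353), yaw 32.7°.

>>> send_rows --steps "1 0 -0.033 0 0.0065 0.0695 0;1 0 -0.033 0 0.0065 0.0695 0;1 0 -0.033 0 0.0065 0.0695 0;1 0 -0.033 0 0.0065 0.0695 0;1 0 -0.033 0 0.0065 0.0695 0"

```text
clock: 11.07
eef_pos: [0.5022, -0.0772, 0.2004]
tool_rot: [0.047, 0.999, 0.001, -0.001]
ft_force: [0.9, 0.1, 0.4]
grip_width: 0.0853
grasp_force: 0.0
```

>>> send_rows --steps "1 0 -0.033 0 0 0 0.083;1 0 -0.033 0 0 0 0.083;1 0 -0.033 0 0 0 0.083;1 0 -0.033 -0.01 0 0 0.083;1 0 -0.033 -0.015 0 0 0.083"

```text
clock: 11.48
eef_pos: [0.5032, -0.2428, 0.1758]
tool_rot: [-0.162, 0.987, 0.0, 0.002]
ft_force: [0.2, -0.4, 0.1]
grip_width: 0.0857
grasp_force: 0.0
```

>>> send_rows --steps "1 0.003 -0.033 -0.03 0 0 0.083;1 0.003 -0.033 -0.03 0 0 0.083;1 0 -0.025 -0.03 0 0 0.083;1 0 -0.021 -0.02 0 0 0;1 0 0 -0.01 0 0 0"

```text
clock: 11.9
eef_pos: [0.5054, -0.3508, 0.0547]
tool_rot: [-0.279, 0.96, 0.003, -0.001]
ft_force: [0.7, 0.0, 0.9]
grip_width: 0.0856
grasp_force: 0.0
```

>>> send_rows --steps "1 0 0 0 0 0 0;1 0 0 0 0 0 0;1 0 0 0 0 0 0;1 0 0 0 0 0 0;1 0 0 0 0 0 0"

```text
clock: 12.32
eef_pos: [0.5098, -0.348, 0.0625]
tool_rot: [-0.282, 0.959, -0.0, 0.002]
ft_force: [-0.4, -0.8, 0.9]
grip_width: 0.0857
grasp_force: 0.0
```

```bash
python3 - <<'E'
from ck import *
o,M=pose();print('tool y',M[:,1].round(3),'z',M[:,2].round(3))
c=grab('wrist');save('w7.png',c['frame'])
m=cv2.inRange(cv2.cvtColor(c['frame'],cv2.COLOR_RGB2HSV),(105,100,30),(126,255,255))
nl,l,s,ce=cv2.connectedComponentsWithStats(m)
for i in range(1,nl):
    if s[i,4]<800: continue
    ys,xs=np.where(l==i);p=np.array([onz(c,x,y,.008)[:2] for x,y in zip(xs,ys)]);mu=p.mean(0);r=cv2.minAreaRect(p.astype(np.float32))
    d=np.linalg.svd(p-mu,full_matrices=False)[2][0];d*=np.sign(d[0])
    q=(p-mu)@d;t=(p-mu)@np.array([-d[1],d[0]])
    print(s[i],mu.round(4),np.degrees(np.arctan2(d[1],d[0])).round(2),np.round(r[0],4),np.round(r[1],4),'z',np.median(cloud(c)[l==i][:,2]).round(4))
    ax=np.array([.842,.5395]);pe=np.array([-.5395,.842]);g=np.array([.5074,-.3528])
    for lo in (-.06,-.045,-.03,0.0,.01):
        kk=abs((p-g)@ax-lo)<.004; tt=(p-g)@pe
        if kk.sum()>10: print(lo,np.percentile(tt[kk],[1,99]).round(4))
    print('blue range along',np.percentile((p-g)@ax,[.5,99.5]).round(4))
E
```

```text
tcp [ 0.5098 -0.348   0.0625] F [-0.4 -0.8  0.9] grip 0.08571282080409215 12.3167
turn needed [ 0.0852 -0.341  -0.6584]
tool y [-0.541  0.841 -0.002] z [ 0.004  0.    -1.   ]
[ 261  121   36  124 4026] [ 0.4825 -0.3691] 31.93 [ 0.486 -0.367] [0.0878 0.0234] z 0.0073
-0.06 [-0.0114  0.0117]
-0.045 [-0.0117  0.0113]
-0.03 [-0.0113  0.0109]
0.0 [-0.0119  0.0106]
0.01 [-0.0121  0.0106]
blue range along [-0.0691  0.0172]
```

>>> send_rows --steps "1 -0.0012 -0.0025 -0.02 0 0 0;1 -0.0012 -0.0025 -0.02 0 0 0;1 0 0 -0.015 0 0 0;1 0 0 -0.006 0 0 0;1 0 0 0 0 0 0"

```text
clock: 12.78
eef_pos: [0.5054, -0.3524, -0.0014]
tool_rot: [-0.281, 0.96, 0.002, 0.0]
ft_force: [-0.2, 0.9, -0.3]
grip_width: 0.0851
grasp_force: 0.0
```

>>> send_rows --steps "-1 0 0 0 0 0 0;-1 0 0 0 0 0 0;-1 0 0 0 0 0 0;-1 0 0 0 0 0 0;-1 0 0 0 0 0 0"

```text
clock: 13.2
eef_pos: [0.5067, -0.3537, 0.0006]
tool_rot: [-0.281, 0.96, 0.0, 0.002]
ft_force: [-0.6, -0.2, 0.3]
grip_width: 0.0257
grasp_force: 0.0
```

>>> send_rows --steps "-1 0 0 0 0 0 0;-1 0 0 0 0 0 0;-1 0 0 0 0 0 0;-1 0 0 0 0 0 0;-1 0 0 0 0 0 0"

```text
clock: 13.62
eef_pos: [0.5069, -0.3539, 0.0009]
tool_rot: [-0.281, 0.96, -0.0, 0.002]
ft_force: [0.1, 0.8, 5.7]
grip_width: 0.0217
grasp_force: 60.0
```

>>> send_rows --steps "-1 0 0 0.02 0 0 0;-1 0 0 0.04 0 0 0;-1 0 0 0.04 0 0 0;-1 0 0 0.04 0 0 0;-1 0 0 0.041 0 0 0"

```text
clock: 14.03
eef_pos: [0.5052, -0.3528, 0.1812]
tool_rot: [-0.281, 0.96, 0.002, 0.0]
ft_force: [0.8, -1.6, -3.1]
grip_width: 0.0216
grasp_force: 59.3
```

>>> send_rows --steps "-1 0.003 0.03 0.03 0 0 -0.083;-1 0.003 0.032 0.02 0 0 -0.083;-1 0.003 0.032 0.01 0 0 -0.083;-1 0.003 0.032 0 0 0 -0.083;-1 0.003 0.032 0 0 0 -0.083"

```text
clock: 14.45
eef_pos: [0.5212, -0.1948, 0.2406]
tool_rot: [-0.075, 0.997, 0.0, 0.002]
ft_force: [0.4, -0.0, -1.9]
grip_width: 0.0219
grasp_force: 59.3
```

>>> send_rows --steps "-1 0.002 0.032 0 0 0 -0.083;-1 0.002 0.032 0 0 0 -0.083;-1 0 0.032 0 0 0 -0.083;-1 0 0.032 0 -0.0065 -0.0695 0;-1 0 0.024 0 -0.0065 -0.0695 0"

```text
clock: 14.87
eef_pos: [0.5252, -0.0415, 0.2386]
tool_rot: [0.046, 0.996, -0.002, 0.071]
ft_force: [0.1, 0.5, -1.8]
grip_width: 0.022
grasp_force: 59.3
```

>>> send_rows --steps "-1 0 0 -0.02 -0.0065 -0.0695 0;-1 0 0 -0.02 -0.0065 -0.0695 0;-1 0 0 -0.02 -0.0065 -0.0695 0;-1 0 0 0 0 0 0;-1 0 0 0 0 0 0"

```text
clock: 15.28
eef_pos: [0.5195, -0.0435, 0.1758]
tool_rot: [0.046, 0.985, -0.008, 0.169]
ft_force: [1.0, -0.8, -0.1]
grip_width: 0.0218
grasp_force: 59.4
```

```bash
python3 - <<'E'
from ck import *
o,M=pose();F=np.array([.628,-.0515,.1025]);e=o['eef_pos']+.086*u+.003*n-F
print('eye rel peg (u,ey,n):',e@u,e@ey,e@n, 'pre target', (np.array([.5256,-.0419,.1247])-o['eef_pos']).round(4))
c=grab('wrist');m=cv2.inRange(cv2.cvtColor(c['frame'],cv2.COLOR_RGB2HSV),(105,100,30),(126,255,255))
P=cloud(c);loc=(P-o['eef_pos'])@M
k=(m>0)&(abs(loc[...,2])<.03)&(abs(loc[...,1])<.03);L=loc[k];print(k.sum(),'blue tool x',np.percentile(L[:,0],[1,99]).round(4),'y',np.percentile(L[:,1],[1,99]).round(4),'z',np.median(L[:,2]).round(4))
A=np.c_[L[:,:2],np.ones(len(L))];print('fit z',np.linalg.lstsq(A,L[:,2],rcond=None)[0].round(3))
t=L-L.mean(0);d=np.linalg.svd(t[:,:2],full_matrices=False)[2][0];print('axis',d.round(3))
# any spanner part (tail) x
s=(abs(loc[...,2]+.006)<.008)&(abs(loc[...,1])<.03)&(loc[...,0]>.05)&(loc[...,0]<.15);print('tail',np.percentile(loc[s][:,0],[99,99.8]) if s.sum() else None)
E
```

```text
tcp [ 0.5195 -0.0435  0.1758] F [ 1.  -0.8 -0.1] grip 0.02181467116493405 15.2833
turn needed [-0.0015 -0.0091 -0.0004]
eye rel peg (u,ey,n): 0.008899481817052048 -0.002190740023990974 0.10908101615558158 pre target [ 0.0061  0.0016 -0.0511]
7591 blue tool x [-0.0179  0.0674] y [-0.012   0.0112] z -0.0065
fit z [-0.002 -0.007 -0.007]
axis [-1.    -0.002]
tail [0.10731322 0.10806357]
```

>>> send_rows --steps "-1 0.002 0.0006 -0.018 0 -0.008 0;-1 0.002 0.0005 -0.018 0 0 0;-1 0.0021 0.0005 -0.015 0 0 0;-1 0 0 0 0 0 0;-1 0 0 0 0 0 0"

```text
clock: 15.75
eef_pos: [0.5337, -0.0428, 0.1306]
tool_rot: [0.046, 0.983, -0.008, 0.179]
ft_force: [1.2, 0.1, -1.3]
grip_width: 0.0219
grasp_force: 59.4
```

```bash
python3 - <<'E'
from ck import *
o,M=pose();F=np.array([.628,-.0515,.1025]);e=o['eef_pos']+.086*u+.003*n-F
print('eye rel peg (u,ey,n):',e@u,e@ey,e@n)
f=lambda c:(lambda p:cv2.resize(c['frame'][p[1]-45:p[1]+45,p[0]-60:p[0]+60],(384,288),interpolation=2))(np.round(proj(c,F+e)).astype(int))
cs,ss=grab('side'),grab('scene');print([proj(c,F+.033*n).round(1)-proj(c,F+e).round(1) for c in (cs,ss)])
save('c8.png',np.hstack([f(cs),f(ss)]))
# ring hole centre by bright-steel cloud in side view
for c in (cs,ss):
    P=cloud(c)-o['eef_pos'];a,b,d=P@u,P@ey,P@n
    k=(abs(d-.004)<.012)&(a>.05)&(a<.125)&(abs(b)<.03);print(k.sum(),'u max',np.percentile(a[k],[98,99.5]).round(4),'ring y',np.percentile(b[k&(a>.075)&(a<.095)],[2,98]).round(4))
E
```

```text
tcp [ 0.5337 -0.0428  0.1306] F [ 1.2  0.1 -1.3] grip 0.021890374054869367 15.75
turn needed [-0.0004  0.0121  0.0001]
eye rel peg (u,ey,n): 0.006618303731112392 -0.00018196179076799624 0.061834815012760905
[array([0.5, 7.1]), array([0.8, 7.9])]
130 u max [0.1055 0.1066] ring y [-0.0228  0.0171]
164 u max [0.1052 0.1062] ring y [-0.018   0.0191]
```

View pics/c8.png

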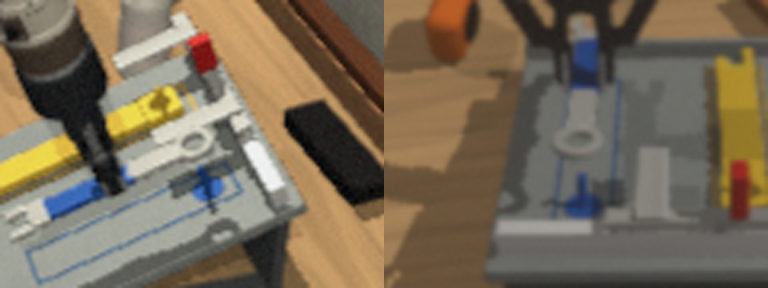

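Ring at left crop (195,143), slightly upslope of the blue peg at (207,183), which agrees with the computed +6.6 mm. Correcting that before going down.

>>> send_rows --steps "-1 -0.0045 0.0005 -0.001 0 0.006 0;-1 -0.0045 0.0005 -0.002 0 0.003 0;-1 0 0 0 0 0 0;-1 0 0 0 0 0 0;-1 0 0 0 0 0 0"

```text
clock: 16.27
eef_pos: [0.5223, -0.0414, 0.1265]
tool_rot: [0.046, 0.984, -0.008, 0.175]
ft_force: [-0.4, -1.0, -2.1]
grip_width: 0.0216
grasp_force: 59.4
```

```bash
cat >> ck.py <<'E'
def rel():
    o,M=pose();F=np.array([.628,-.0515,.1025]);e=o['eef_pos']+.086*u+.003*n-F
    print('eye rel peg (u,ey,n):',(e@np.stack([u,ey,n],1)).round(4))
E
python3 -c "
from ck import *
rel()"
```

```text
tcp [ 0.5223 -0.0414  0.1265] F [-0.4 -1.  -2.1] grip 0.021623468978288662 16.2667
turn needed [-0.0004  0.0024 -0.0002]
eye rel peg (u,ey,n): [-0.0056  0.0001  0.0619]
```

>>> send_rows --steps "-1 0.0033 0 0.0012 0 0 0;-1 0.0034 -0.0003 -0.0094 0 0 0;-1 0.0034 -0.0003 -0.0094 0 0 0;-1 0.0034 -0.0003 -0.0094 0 0 0;-1 0 0 0 0 0 0"

```text
clock: 16.68
eef_pos: [0.5354, -0.0423, 0.0974]
tool_rot: [0.046, 0.984, -0.008, 0.173]
ft_force: [1.5, 0.7, -2.4]
grip_width: 0.0221
grasp_force: 59.3
```

```bash
python3 -c "
from ck import *
rel()"
```

```text
tcp [ 0.5354 -0.0423  0.0974] F [ 1.5  0.7 -2.4] grip 0.02205433438092135 16.6833
turn needed [-0.0007 -0.0005 -0.0002]
eye rel peg (u,ey,n): [-0.0032  0.0005  0.03  ]
```

>>> send_rows --steps "-1 0.0017 -0.0002 -0.0047 0 0 0;-1 0.0017 -0.0002 -0.0047 0 0 0;-1 0.0017 -0.0002 -0.0047 0 0 0;-1 0 0 0 0 0 0;-1 0 0 0 0 0 0"

```text
clock: 17.1
eef_pos: [0.5406, -0.0429, 0.0846]
tool_rot: [0.046, 0.984, -0.008, 0.174]
ft_force: [0.2, -0.1, -1.2]
grip_width: 0.022
grasp_force: 59.4
```

>>> send_rows --steps "-1 0.0004 0 -0.001 0 0 0;-1 0.0003 0 -0.001 0 0 0;-1 0.0004 0 -0.001 0 0 0;-1 0 0 0 0 0 0;-1 0 0 0 0 0 0"

```text
clock: 17.52
eef_pos: [0.542, -0.0429, 0.0821]
tool_rot: [0.046, 0.984, -0.008, 0.174]
ft_force: [-0.0, -0.1, -1.7]
grip_width: 0.0216
grasp_force: 59.4
```

```bash
python3 -c "
from ck import *
rel()"
```

```text
tcp [ 0.542  -0.0429  0.0821] F [-0.  -0.1 -1.7] grip 0.02161644443230159 17.5167
turn needed [-0.0005  0.0018 -0.0003]
eye rel peg (u,ey,n): [-0.0022  0.0005  0.0134]
```

>>> send_rows --steps "-1 0.0003 0 -0.001 0 0 0;-1 0.0003 0 -0.001 0 0 0;-1 0.0004 0 -0.001 0 0 0;-1 0 0 0 0 0 0;-1 0 0 0 0 0 0"

```text
clock: 17.93
eef_pos: [0.5429, -0.0429, 0.0789]
tool_rot: [0.046, 0.984, -0.008, 0.174]
ft_force: [-0.2, 0.9, -2.9]
grip_width: 0.0215
grasp_force: 59.4
```

>>> send_rows --steps "-1 0.0003 0 -0.001 0 0 0;-1 0.0003 0 -0.0008 0 0 0;-1 0 0 0 0 0 0;-1 0 0 0 0 0 0;-1 0 0 0 0 0 0"

```text
clock: 18.35
eef_pos: [0.5435, -0.0429, 0.0772]
tool_rot: [0.046, 0.984, -0.008, 0.174]
ft_force: [0.2, -0.6, -1.0]
grip_width: 0.0219
grasp_force: 59.4
```

>>> send_rows --steps "-1 0.0003 0 -0.0008 0 0 0;-1 0.0002 0 -0.0006 0 0 0;-1 0 0 0 0 0 0;-1 0 0 0 0 0 0;-1 0 0 0 0 0 0"

```text
clock: 18.77
eef_pos: [0.544, -0.0429, 0.0758]
tool_rot: [0.046, 0.984, -0.008, 0.174]
ft_force: [0.4, -0.7, -2.0]
grip_width: 0.0221
grasp_force: 59.4
```

>>> send_rows --steps "1 0 0 0 0 0 0;1 0 0 0 0 0 0;1 0 0 0 0 0 0;1 0 0 0 0 0 0;1 0 0 0 0 0 0"

```text
clock: 19.18
eef_pos: [0.5444, -0.043, 0.0761]
tool_rot: [0.046, 0.984, -0.008, 0.175]
ft_force: [0.3, -0.2, -0.2]
grip_width: 0.0804
grasp_force: 0.0
```

>>> send_rows --steps "1 -0.005 0.0005 0.014 0 0 0;1 -0.01 0.001 0.028 0 0 0;1 -0.01 0.001 0.028 0 0 0;1 -0.01 0 0.03 0 0 0;1 -0.005 0 0.03 0 0 0"

```text
clock: 19.6
eef_pos: [0.5024, -0.0403, 0.2067]
tool_rot: [0.046, 0.984, -0.008, 0.174]
ft_force: [-0.3, -0.5, 0.5]
grip_width: 0.0855
grasp_force: 0.0
```

```bash
cat > st.py <<'E'
from ck import *
pose();h=lambda c:cv2.cvtColor(c['frame'],cv2.COLOR_RGB2HSV)
for k in ('wrist','side','scene'):
    c=grab(k);P=cloud(c);H=h(c)
    for nm,F,a0,a1 in (('stick',np.array([.640,.077,.1025]),(18,120,50),(34,255,255)),('spanner',np.array([.628,-.0515,.1025]),(105,100,30),(126,255,255))):
        e=P-F;a,b,d=e@u,e@ey,e@n;m=cv2.inRange(H,a0,a1)>0
        s=(m if nm=='stick' else (d>.004)&(d<.02))&(abs(b)<.022)&(a>-.24)&(a<.04)&(d>.003)&(d<.04)&(c['range_z']>0)
        if s.sum()<30: continue
        print(k,nm,s.sum(),'u',np.percentile(a[s],[1,99]).round(3),[(lo.round(2),np.median(d[q]).round(4),np.median(b[q]).round(3)) for lo in np.arange(-.21,.03,.03) for q in [s&(a>lo)&(a<lo+.03)] if q.sum()>8])
        t=m&(np.hypot(a,b)<.02)&(d>.018);print('   peg above tool px',t.sum(),np.median(np.c_[a,b,d][:0] if 0 else np.stack([a[t],b[t],d[t]],1),0).round(3) if t.sum() else '')
    r=cv2.inRange(H,(0,200,60),(3,255,255))>0;q=P[r&(abs(P[...,2]-.18)<.02)&(P[...,0]>.6)]
    if len(q): print(k,'tab world',np.median(q,0).round(4),'Y',(np.median(q,0)@ey).round(4))
E
python3 st.py
```

```text
tcp [ 0.5024 -0.0403  0.2067] F [-0.3 -0.5  0.5] grip 0.08545873324918583 19.6
turn needed [-0.0006  0.0003 -0.0003]
wrist stick 8664 u [-0.218  0.007] [(np.float64(-0.21), np.float64(0.0094), np.float64(0.0)), (np.float64(-0.18), np.float64(0.0094), np.float64(-0.001)), (np.float64(-0.15), np.float64(0.0094), np.float64(-0.001)), (np.float64(-0.12), np.float64(0.0094), np.float64(-0.001)), (np.float64(-0.09), np.float64(0.0095), np.float64(-0.001)), (np.float64(-0.06), np.float64(0.0096), np.float64(-0.002)), (np.float64(-0.03), np.float64(0.0095), np.float64(-0.0)), (np.float64(0.0), np.float64(0.0096), np.float64(0.011))]
   peg above tool px 58 [ 0.001 -0.     0.027]
wrist spanner 5963 u [-0.23   0.009] [(np.float64(-0.21), np.float64(0.0057), np.float64(0.01)), (np.float64(-0.18), np.float64(0.0058), np.float64(0.001)), (np.float64(-0.15), np.float64(0.0058), np.float64(-0.0)), (np.float64(-0.12), np.float64(0.0058), np.float64(-0.0)), (np.float64(-0.09), np.float64(0.0058), np.float64(-0.001)), (np.float64(-0.06), np.float64(0.0058), np.float64(-0.001)), (np.float64(-0.03), np.
[... 1706 characters left out ...]
 (np.float64(-0.03), np.float64(0.0108), np.float64(0.011)), (np.float64(0.0), np.float64(0.0107), np.float64(0.011))]
   peg above tool px 0 
scene spanner 468 u [-0.233  0.014] [(np.float64(-0.21), np.float64(0.0077), np.float64(0.003)), (np.float64(-0.18), np.float64(0.007), np.float64(0.003)), (np.float64(-0.15), np.float64(0.007), np.float64(0.002)), (np.float64(-0.12), np.float64(0.0069), np.float64(0.001)), (np.float64(-0.09), np.float64(0.0072), np.float64(0.002)), (np.float64(-0.06), np.float64(0.007), np.float64(0.002)), (np.float64(-0.03), np.float64(0.0063), np.float64(0.006)), (np.float64(0.0), np.float64(0.0066), np.float64(0.002))]
   peg above tool px 8 [ 0.006 -0.     0.025]
```

Both tools lie flat against the board with the peg tips standing through their eyes, and the gripper has released. Now I'll close the gripper, straighten it, and go to the tab's +y side.

>>> send_rows --steps "-1 0.005 0 0.01 0.0065 0.0695 0;-1 0.005 0 0.01 0.0065 0.0695 0;-1 0.005 0 0.01 0.0065 0.0695 0;-1 0.005 0 0.01 0.0065 0.0695 0;-1 0.005 0 0.005 0.0065 0.0695 0"

```text
clock: 20.17
eef_pos: [0.5295, -0.0404, 0.251]
tool_rot: [0.047, 0.999, 0.0, -0.001]
ft_force: [0.3, -0.1, 0.7]
grip_width: 0.0254
grasp_force: 0.0
```

>>> send_rows --steps "-1 0.012 0.0117 0 0 0 -0.112;-1 0.012 0.0117 0 0 0 -0.112;-1 0.012 0.0117 0 0 0 -0.112;-1 0.012 0.0117 0 0 0 -0.112;-1 0.012 0.0117 0 0 0 -0.112"

```text
clock: 20.58
eef_pos: [0.5892, 0.0186, 0.2485]
tool_rot: [0.324, 0.946, -0.001, -0.001]
ft_force: [0.2, -0.2, -0.0]
grip_width: 0.0002
grasp_force: 0.0
```

>>> send_rows --steps "-1 0.012 0.0117 0 0 0 -0.112;-1 0.012 0.0117 0 0 0 -0.112;-1 0.012 0.0117 0 0 0 -0.112;-1 0.012 0.0117 0 0 0 -0.112;-1 0.012 0.0117 0 0 0 -0.112"

```text
clock: 21.0
eef_pos: [0.6493, 0.0771, 0.2484]
tool_rot: [0.573, 0.82, -0.001, -0.0]
ft_force: [0.0, 0.6, -0.6]
grip_width: -0.0001
grasp_force: 0.0
```

>>> send_rows --steps "-1 0.012 0.0117 0 0 0 -0.112;-1 0.012 0.0117 0 0 0 -0.112;-1 0 0 0 0 0 -0.112;-1 0 0 0 0 0 -0.112;-1 0 0 0 0 0 0"

```text
clock: 21.42
eef_pos: [0.6729, 0.1004, 0.248]
tool_rot: [0.739, 0.674, -0.002, -0.0]
ft_force: [-0.2, 0.1, 0.4]
grip_width: 0.0
grasp_force: 0.0
```

>>> send_rows --steps "-1 0 0 0 0 0 0;-1 0 0 0 0 0 0;-1 0 0 0 0 0 0;-1 0 0 0 0 0 0;-1 0 0 0 0 0 0"

```text
clock: 21.83
eef_pos: [0.673, 0.0998, 0.251]
tool_rot: [0.738, 0.674, -0.0, 0.001]
ft_force: [-0.1, 1.0, -0.4]
grip_width: -0.0002
grasp_force: 0.0
```

>>> send_rows --steps "-1 0 0 -0.025 0 0 0;-1 0 0 -0.025 0 0 0;-1 0 0 -0.018 0 0 0;-1 0 0 -0.01 0 0 0;-1 0 0 0 0 0 0"

```text
clock: 22.25
eef_pos: [0.6714, 0.0997, 0.1698]
tool_rot: [0.739, 0.674, -0.003, -0.001]
ft_force: [-0.0, 0.6, 0.3]
grip_width: -0.0002
grasp_force: 0.0
```

>>> send_rows --steps "-1 0 -0.006 0 0 0 0;-1 -0.001 -0.01 0 0 0 0;-1 -0.001 -0.012 0 0 0 0;-1 -0.001 -0.012 0 0 0 0;-1 -0.001 -0.012 0 0 0 0"

```text
clock: 22.67
eef_pos: [0.6696, 0.0469, 0.1745]
tool_rot: [0.739, 0.674, 0.001, 0.001]
ft_force: [0.7, 2.8, 1.5]
grip_width: -0.0005
grasp_force: 1.3
```

>>> send_rows --steps "-1 -0.001 -0.008 0 0 0 0;-1 0 -0.003 0 0 0 0;-1 0 -0.002 0 0 0 0;-1 0 0 0 0 0 0;-1 0 0 0 0 0 0"

```text
clock: 23.08
eef_pos: [0.6679, 0.0345, 0.1725]
tool_rot: [0.739, 0.674, -0.001, 0.001]
ft_force: [0.0, 0.3, -0.1]
grip_width: -0.0003
grasp_force: 0.0
```

>>> send_rows --steps "-1 0 -0.002 0 0 0 0;-1 0 -0.002 0 0 0 0;-1 0 -0.001 0 0 0 0;-1 0 0 0 0 0 0;-1 0 0 0 0 0 0"

```text
clock: 23.5
eef_pos: [0.6679, 0.0302, 0.1726]
tool_rot: [0.738, 0.674, -0.001, 0.001]
ft_force: [0.3, 1.1, -0.6]
grip_width: 0.0001
grasp_force: 0.6
```

>>> send_rows --steps "-1 0 -0.001 0 0 0 0;-1 0 -0.001 0 0 0 0;-1 0 -0.001 0 0 0 0;-1 0 0 0 0 0 0;-1 0 0 0 0 0 0"

```text
clock: 23.92
eef_pos: [0.6679, 0.0279, 0.1727]
tool_rot: [0.738, 0.674, -0.0, 0.0]
ft_force: [-1.4, 5.1, -1.5]
grip_width: 0.0001
grasp_force: 2.5
```

>>> send_rows --steps "-1 0 -0.001 0 0 0 0;-1 0 -0.001 0 0 0 0;-1 0 -0.001 0 0 0 0;-1 0 0 0 0 0 0;-1 0 0 0 0 0 0"

```text
clock: 24.33
eef_pos: [0.6679, 0.0278, 0.1727]
tool_rot: [0.738, 0.675, 0.002, -0.002]
ft_force: [-1.3, 11.6, -2.0]
grip_width: -0.0003
grasp_force: 5.7
```

The keeper is at its shut stop: 11.6 N, no motion. I'll back off, lift clear and check.

>>> send_rows --steps "-1 0 0.008 0 0 0 0;-1 0 0.008 0.005 0 0 0;-1 0 0 0.035 0 0 0;-1 -0.01 0 0.035 0 0 0;-1 -0.02 0 0.035 0 0 0"

```text
clock: 24.75
eef_pos: [0.6389, 0.0393, 0.2832]
tool_rot: [0.739, 0.674, -0.001, 0.002]
ft_force: [0.3, 0.6, 0.8]
grip_width: 0.0001
grasp_force: 0.0
```

>>> send_rows --steps "-1 -0.04 0 0.01 0 0 0;-1 -0.04 0 0 0 0 0;-1 -0.04 0 0 0 0 0;-1 -0.02 0 0 0 0 0;-1 0 0 0 0 0 0"

```text
clock: 25.17
eef_pos: [0.4943, 0.0392, 0.295]
tool_rot: [0.739, 0.674, -0.001, 0.002]
ft_force: [-0.4, -0.1, 0.1]
grip_width: 0.0002
grasp_force: 0.0
```

```bash
python3 st.py | sed 's/np.float64//g' | cut -c1-330; python3 - <<'E'
from ck import *
# keeper finger centres & bystanders
for k in ('wrist','scene','side'):
    c=grab(k);P=cloud(c);H=cv2.cvtColor(c['frame'],cv2.COLOR_RGB2HSV);e=P-np.array([.640,.077,.1025]);a,b,d=e@u,e@ey,e@n
    f=(H[...,1]<60)&(d>.03)&(d<.046)&(a>-.024)&(a<.03)&(b>-.2)&(b<.1)
    for s,t in (('yellow',0),('blue',-.13)):
        q=b[f&(abs(b-t)<.04)]-t; print(k,s,'finger ey rel peg',len(q),np.percentile(q,[2,98]).round(4) if len(q)>5 else '')
    if k!='wrist':
        import pickle;c0=pickle.load(open(k+'.pkl','rb'))
        df=cv2.absdiff(c0['frame'],c['frame']).max(2)>60
        nl,l,s,ce=cv2.connectedComponentsWithStats(cv2.morphologyEx(df.astype(np.uint8),cv2.MORPH_OPEN,np.ones((3,3))))
        print(k,'changed',[(x[:4].tolist()) for x in s[1:] if x[4]>25])
E
```

```text
tcp [0.4943 0.0392 0.295 ] F [-0.4 -0.1  0.1] grip 0.00017147412006964487 25.1667
turn needed [-0.2963 -0.2434  1.551 ]
wrist stick 4924 u [-0.213  0.016] [((-0.21), (0.0099), (0.003)), ((-0.18), (0.01), (0.001)), ((-0.15), (0.0099), (0.001)), ((-0.12), (0.0099), (0.001)), ((-0.09), (0.0099), (0.001)), ((-0.06), (0.0098), (0.001)), ((-0.03), (0.0098), (0.011)), ((0.0), (0.0098), (0.014))]
   peg above tool px 4 [0.002 0.    0.036]
wrist spanner 2599 u [-0.23   0.012] [((-0.21), (0.0063), (0.011)), ((-0.18), (0.0062), (0.002)), ((-0.15), (0.0062), (0.001)), ((-0.12), (0.0063), (0.001)), ((-0.09), (0.0062), (0.0)), ((-0.06), (0.0063), (-0.0)), ((-0.03), (0.0061), (0.007)), ((0.0), (0.0061), (0.006))]
   peg above tool px 0 
wrist tab world [0.6655 0.0139 0.1908] Y 0.0763
side stick 588 u [-0.215  0.017] [((-0.21), (0.0113), (-0.002)), ((-0.18), (0.0116), (-0.004)), ((-0.15), (0.0117), (-0.005)), ((-0.12), (0.0116), (-0.005)), ((-0.09), (0.0113), (-0.004)), ((-0.06), (0.0112), (-0.004)), ((-0.03), (0.0118), (-0.005)), ((0.0), (0.011), (-0.005))]
   peg above tool px 7 [ 0.004 -0.002  0.
[... 1317 characters left out ...]
 169, 11, 14], [298, 233, 12, 22], [254, 239, 8, 14], [140, 249, 15, 17], [166, 280, 8, 6]]
side yellow finger ey rel peg 90 [-0.0136  0.0149]
side blue finger ey rel peg 105 [-0.013   0.0138]
side changed [[95, 0, 17, 15], [123, 0, 20, 15], [143, 7, 173, 69], [274, 22, 9, 8], [117, 32, 20, 9], [89, 49, 8, 10], [292, 56, 18, 22], [271, 59, 10, 22], [304, 87, 6, 6], [277, 92, 13, 12], [292, 95, 18, 15], [142, 104, 5, 20], [294, 114, 15, 20], [276, 116, 18, 27], [270, 144, 12, 12], [245, 149, 75, 44], [88, 172, 4, 9], [88, 182, 4, 27], [268, 198, 57, 33], [291, 232, 28, 17], [345, 298, 21, 19], [329, 303, 11, 12], [313, 307, 14, 26], [173, 316, 78, 104], [321, 324, 28, 28], [166, 399, 15, 21]]
```

The keeper fingers are centred over both pegs, both tools lie flat, and the robot is clear. Handing in.

```bash
python3 -c "
from workcell import *
print(job_done())"
```

```text
the job is handed in; nothing more can be done
None
```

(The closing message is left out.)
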